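# Turn the display turntable until the pickup faces the pointer

### The arm

A 7-joint arm with a two-finger parallel gripper is mounted at the origin on the work surface. World frame = base frame: x ahead of the robot, y to its left, z up, the work surface at z = 0. Lengths are in m, angles in rad, forces in N, time in s.
With the tool pointing down it reaches from about 0.4 to 0.875 m from the base axis. Payload 4.4 kg.
Tool frame: the origin (TCP) lies on the front face of the gripper's body, between the roots of the fingers; the fingertips stand 73 mm ahead of it and the grasp point (between the pads) lies 54 mm ahead of it; z points along the fingers, y is the line along which they close (so a half turn about z gives the same grasp; the last joint's range is limited). The gripper opens to 85 mm and grips with 20 to 120 N. Pads are 22 mm wide; open, the fingers measure 114 mm over their backs; the gripper's body (76 mm by 85 mm) begins 54 mm behind the grasp point. The pads swing forward as they close: fully open they stand 13 mm farther back than shut.
Start: joints at [-1.389, 0.628, 0.038, 1.517, -0.027, 0.996, -0.02], TCP at [0.159, 0.63, 0.304] pointing down, gripper open.
Joint ranges: [-3.06, 3.06], [-0.37, 2.12], [-1.25, 1.32], [0.18, 2.47], [-1.1, 4.24], [0.23, 1.98], [-2.94, 2.94]. Speed limits (rad/s): [2.57, 2.57, 3.14, 3.14, 3.14, 3.14, 3.14].

### API

Orientations are given as a 3x3 rotation matrix whose columns are the frame's x, y, z axes.
In Python, from workcell import r gives the robot as it stands. Calls block until the motion is done:
- r.move_ptp(position, orientation): joint-space move of the TCP to a pose.
- r.servo_line(position, rot=None, velocity=0.15): straight line of the TCP; rot=None keeps the orientation; velocity is the mean speed in m/s.
- r.goto_joints(angles): joint-space move.
- r.move_gripper(opening, strength=None): finger opening in m; strength is the grip in N (None keeps the last); returns when the fingers have stopped.
- r.dwell(seconds).
- r.ik(position, orientation): joint angles nearest the present ones, or None.
- r.observe(): the state.
- r.grab_frame(name): name is "scene" or "top"; returns the picture (400x640x3 uint8, blue, green, red); there is no depth.
- r.camera_model(name): a dict with "fx", "fy", "cx", "cy" (pixels), "R" (3x3) and "t" (3): a world point X has camera coordinates R X + t. Camera axes: x right, y down, z forward; pixel columns grow to the right and rows downward; lengths in m; the calibration is good to about 2 mm. A picture is of the moment at which its call begins. camera_model takes no time and is no camera call.
A pose or a line that the arm cannot do raises r.PlanningError and nothing moves.
- r.job_done(): hands the job in; it is judged then, once.
The state is a dict: "time_s": time; "joint_positions": joint angles; "joint_vel": joint speeds; "effort": joint torques, N m; "tcp_pos": TCP position; "eef_rot": TCP orientation; "force": force on the tool from outside, world axes, zero at the start; "ft_torque": the same for the moment, N m; "finger_gap": finger opening in m; "grip_force": force on a finger pad.
Only numpy, scipy, OpenCV 4.12 (cv2) and the standard library are available. Lean on these libraries where they do the work, as an engineer would, in place of code of your own. Each camera call takes 0.05 s, during which the arm holds its last target. There are 200 camera calls.

### The job

On the model-town bench, spin the display turntable by pushing the pegs on its rim with the fingertips, until the model pickup truck (open load bed behind its cab) faces the front, its nose in line with the fixed brass pointer; leave it at rest there. Push gently and only on the turntable: the models stand loose on it and must ride along where they are, untouched, never pinched, lifted or shaken out of place. Leave the other things on the bench where they are.

Things in the scene. Friction and masses are not known exactly. Their poses are not given: they have to be found in the camera images.
- base: the turntable's fixed foot, a flat black disc on the bench (135 mm radius) carrying the brass pointer at its front. Origin on the bench at the turntable's turning axis; its -x axis points horizontally from the axis to the pointer, z up. It cannot move.
- pointer_tip (a point): tip of the fixed brass arrow, 178 mm from the turning axis (8 mm outside the disc's edge) and 44 mm above the bench. The arrow and its upright reach from 178 to 230 mm from the axis, up to 30 mm wide; the highest point is 44 mm above the bench.
- disc: the wooden turning disc, 170 mm radius, 19 mm thick, top face 45 mm above the bench. Origin on the turning axis at the disc's underside (26 mm above the bench), z up; its axes turn with it. It turns either way, more than a whole turn, with a light steady drag of about 0.12 N m (0.8 N at the pegs), and stays where it is left, coasting a degree or so after a push at 0.1 m/s.
- peg (a point): foot of one of the disc's eight identical upright wooden finger pegs (14 mm diameter, 26 mm tall, tops 71 mm above the bench), on the disc's top face. The pegs stand 155 mm from the turning axis, every 45 degrees; this one is at 22.5 degrees counter-clockwise from the disc's own x axis.
- pickup_nose (a point): front of the pickup at mid-width, 12 mm above the disc, about 124 mm from the turning axis.
- pickup: model pickup truck, bonnet, small cab and open load bed, dark green, 84 mm long, 34 mm wide, 31 mm high, standing loose on the disc with its nose outwards. Origin: centre of its underside; its -x axis points to its nose, z up. It stands about 82 mm from the turning axis, along the disc's -x axis (half-way between two pegs).
- sedan: model sedan car, low cab in the middle, bonnet and boot, dark green, 84 mm long, 34 mm wide, 28 mm high, standing loose on the disc with its nose outwards. Origin: centre of its underside; its -x axis points to its nose, z up. About 82 mm out along the disc's -y axis.
- van: model box van, small cab and tall closed box, dark green, 84 mm long, 34 mm wide, 35 mm high, standing loose on the disc with its nose outwards. Origin: centre of its underside; its -x axis points to its nose, z up. About 82 mm out along the disc's +x axis.
- tanker: model tanker truck, small cab and round lying tank, dark green, 84 mm long, 34 mm wide, 37 mm high, standing loose on the disc with its nose outwards. Origin: centre of its underside; its -x axis points to its nose, z up. About 82 mm out along the disc's +y axis.
- paint_jar: loose paint jar with white cap, 40 mm diameter, 50 mm high. A bystander on the bench. Origin: centre of its underside.
- glue_bottle: loose glue bottle, 34 mm diameter, 85 mm high. A bystander on the bench. Origin: centre of its underside.
- brush: loose paint brush, 150 mm long, lying beside the turntable. A bystander on the bench. Origin: underside, under its middle; it lies along its x axis.
Things that resemble listed ones, but are neither listed nor needed, are in the scene too. What is shaped like the sedan but pink or purple is not meant.

How it is judged:
At the end, for the whole second after the job is handed in: The pickup's nose is on the pointer's side, within 15 mm sideways of the pointer's centre line (about 7 degrees of turn); the disc is at rest (below 0.05 rad/s); all four models stand upright on the disc, at rest, within 15 mm of their places on it (y of pickup_nose in the frame of base between -0.015 and 0.015 m and x of pickup_nose in the frame of base below -0.1 m and angular speed of disc below 0.05 rad/s and height (world z) of pickup between 0.04 and 0.05 m and angle between each of pickup, sedan, van, tanker's own z axis and vertical below 0.15 rad and linear speed of each of pickup, sedan, van, tanker below 0.02 m/s and height (world z) of sedan between 0.04 and 0.05 m and height (world z) of van between 0.04 and 0.05 m and height (world z) of tanker between 0.04 and 0.05 m and x of pickup in the frame of disc between -0.097 and -0.067 m and y of pickup in the frame of disc between -0.015 and 0.015 m and x of sedan in the frame of disc between -0.015 and 0.015 m and y of sedan in the frame of disc between -0.097 and -0.067 m and x of van in the frame of disc between 0.067 and 0.097 m and y of van in the frame of disc between -0.015 and 0.015 m and x of tanker in the frame of disc between -0.015 and 0.015 m and y of tanker in the frame of disc between 0.067 and 0.097 m); the robot touches nothing.
It fails at once if a model on the turntable is touched by the robot (contact force between any of the fingers, the arm and pickup above 0.3 N or contact force between any of the fingers, the arm and sedan above 0.3 N or contact force between any of the fingers, the arm and van above 0.3 N or contact force between any of the fingers, the arm and tanker above 0.3 N).
It fails at once if a model is lifted, or falls off the disc (height (world z) of any of pickup, sedan, van, tanker above 0.057 m or height (world z) of any of pickup, sedan, van, tanker below 0.035 m).
It fails at once if the turntable is pushed roughly (over 25 N) (contact force between the fingers and disc above 25 N).
It fails at once if the turntable is pushed with something other than the fingers (contact force between the arm and disc above 1 N).
It fails at once if a bystander on the bench is moved more than 15 mm (distance of any of paint_jar, glue_bottle, brush from where it was at the start of the episode above 0.015 m).
It also fails if it takes over 58 s, if anything falls off the work surface, if the arm or the gripper's body presses on something with over 40 N, if the wrist force passes 120 N, or if a joint passes its speed limit or range.

## Working session

There is one attempt and no reset: what is moved stays moved. The work goes in short steps, each a Python script; the robot and the scene stay as the last script left them, time stands still between calls to the robot, and variables do not carry over. Pictures are saved under pics/ and viewed, at most 10 in all, crops included, and the job is handed in when it is done.

```bash
mkdir -p pics
python3 - <<'E'
from workcell import r
import cv2
for n in("scene","top"):
    f=r.grab_frame(n); cv2.imwrite(f"pics/{n}0.png",f)
    c=r.camera_model(n); print(n,c)
E
```

```text
scene {'fx': 409.9609974447908, 'fy': 409.9609974447908, 'cx': 320.5959607216274, 'cy': 193.6318267635854, 'R': array([[-0.41886815,  0.90796454, -0.01224205],
       [ 0.75723003,  0.34182627, -0.55655861],
       [-0.50115083, -0.24239473, -0.83071815]]), 't': array([ 0.19587761, -0.41316631,  1.34043788])}
top {'fx': 440.2584422746559, 'fy': 440.2584422746559, 'cx': 314.23302288210675, 'cy': 198.1627437460845, 'R': array([[-3.23779975e-04, -9.99995406e-01,  3.01384413e-03],
       [-9.78158930e-01, -3.09745218e-04, -2.07858151e-01],
       [ 2.07858130e-01, -3.01531886e-03, -9.78154336e-01]]), 't': array([0.02990096, 0.54977258, 1.14475213])}
```

View pics/scene0.png

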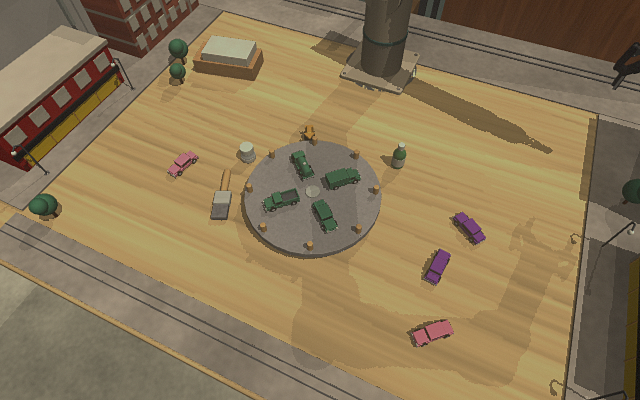

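View pics/top0.png

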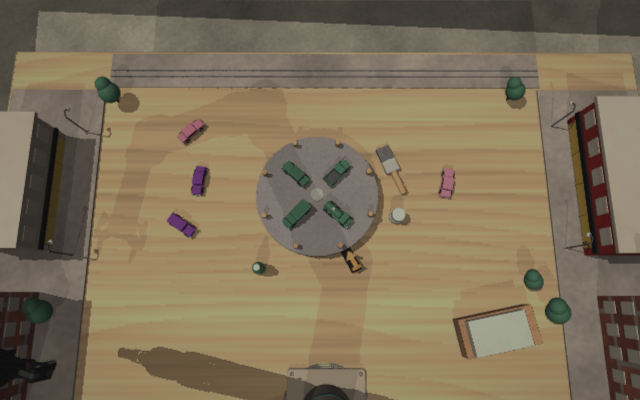

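```bash
cat > h.py <<'E'
import numpy as np, cv2
from workcell import r
def ray(n,px,z):
    c=r.camera_model(n); R=c["R"]; d=R.T@[(px[0]-c["cx"])/c["fx"],(px[1]-c["cy"])/c["fy"],1]; o=-R.T@c["t"]
    return (o+d*(z-o[2])/d[2])[:2]
def proj(n,X):
    c=r.camera_model(n); p=c["R"]@np.asarray(X,float)+c["t"]
    return np.array([c["cx"]+c["fx"]*p[0]/p[2],c["cy"]+c["fy"]*p[1]/p[2]])
E
python3 - <<'E'
import cv2,numpy as np
a=cv2.imread('pics/top0.png')[125:275,245:415]
b=cv2.imread('pics/scene0.png')[115:265,235:405]
s=lambda i:cv2.resize(i,None,fx=3.5,fy=3.5,interpolation=cv2.INTER_CUBIC)
cv2.imwrite('pics/a.png',s(a));cv2.imwrite('pics/b.png',s(b))
from h import ray
P=[(296,145),(338,145),(369,171),(371,213),(341,245),(296,245),(264,214),(266,174)]
X=np.array([ray('top',p,.068) for p in P]);c=X.mean(0);print(c,np.linalg.norm(X-c,axis=1),np.degrees(np.arctan2(*(X-c).T[::-1])))
print(ray('top',(317,194),.047),ray('top',(357,269),.02),[ray('top',p,z) for p,z in(((399,214),.05),((259,268),.085),((381,150),.01),((404,192),.01))])
E
```

```text
[0.56110121 0.02067838] [0.1499422  0.14884334 0.15440532 0.15331799 0.15321142 0.15163487
 0.15506207 0.15131124] [  23.5293491   -22.45512958  -66.02248295 -110.7246816  -156.2973541
  157.69178794  111.58443473   69.05414736]
[0.56380717 0.02221834] [ 0.36037662 -0.08675935] [array([ 0.50728642, -0.20152547]), array([0.35972881, 0.17254197]), array([ 0.70331496, -0.16466583]), array([ 0.57796603, -0.22630733])]
```

View pics/a.png

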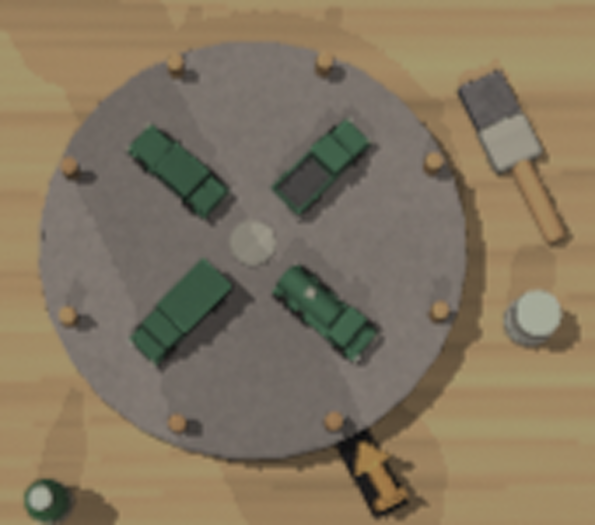

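View pics/b.png

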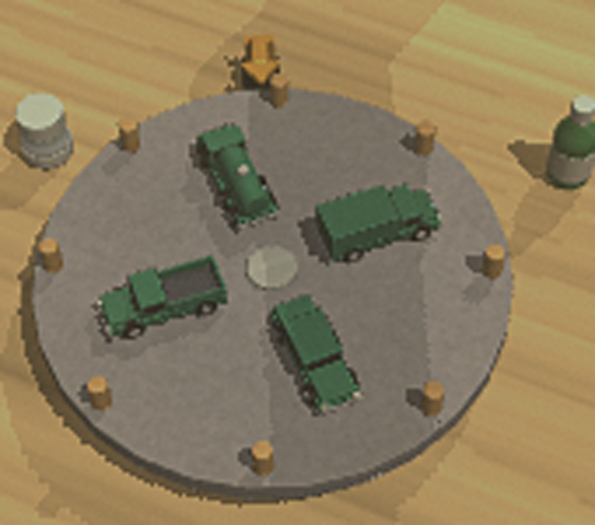

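The top view shows four green models on the disc. Sedan is at (296,174), pickup at (337,173) with its open bed inwards and nose up-right, van at (298,213), and tanker at (338,213). The pink and purple cars are off the disc. The close crops confirm the pickup at (337,173). The pointer tip is at about (351,250), so the disc has to turn about 106° clockwise. I'll fit the geometry to both views and check the IK for straddling one peg.

```bash
cat >> h.py <<'E'
from scipy.optimize import least_squares
def crop(p,n): return np.array(p)/3.5+((245,125) if n=='top' else (235,115))-0.36
def pt(c,rad,th,z): return np.array([c[0]+rad*np.cos(th),c[1]+rad*np.sin(th),z])
def pose(c,th,z,rad=.155,flip=1):
    y=flip*np.array([-np.sin(th),np.cos(th),0]); zz=np.array([0,0,-1.])
    return pt(c,rad,th,z),np.column_stack([np.cross(y,zz),y,zz])
E
python3 - <<'E'
from h import *
top=[(176,61),(325,60),(434,159),(441,309),(335,419),(177,421),(67,313),(68,164)]
sc=[(262,447),(98,380),(49,242),(129,124),(280,82),(427,128),(495,249),(434,386)]
def f(v):
    c=v[:2];o=[]
    for n,P in(('top',top),('scene',sc)):
        for k,p in enumerate(P): o.append(proj(n,pt(c,.155,v[2]-k*np.pi/4,.069))-crop(p,n))
    o.append(proj('top',pt(c,.178,v[3],.044))-crop((369,437),'top'))
    o.append(proj('scene',pt(c,.178,v[3],.044))-crop((263,85),'scene'))
    return np.ravel(o)
s=least_squares(f,[.561,.021,.4,-2.62],loss='soft_l1');v=s.x
print(v[:2],np.degrees(v[2:]),np.abs(f(v)).reshape(-1,2).max(0),'rms',np.sqrt(np.mean(f(v)**2)),f(v)[-4:])
c=v[:2]; ph=np.degrees(v[2]); turn=np.degrees(v[3])-(ph-67.5); print('pickup',ph-67.5,'turn',turn)
for n,z in(('top',(362,133)),('scene',(98,308))):
    a=ray('scene' if n=='scene' else 'top',crop(z,n),.06)-c;print('nose',n,np.degrees(np.arctan2(a[1],a[0])),np.hypot(*a))
np.save('fit.npy',[*c,v[2],v[3]])
for k in(2,1,0,-1):
  for fl in(1,-1):
    th0=v[2]+k*np.pi/4
    q=[r.ik(*pose(c,th0+np.radians(a),.123,flip=fl)) for a in np.linspace(0,turn,5)]
    print(round(np.degrees(th0)),fl,[None if x is None else np.round(x,1).tolist() for x in q])
E
```

```text
[0.56277948 0.02232106] [  23.22589886 -150.5879928 ] [1.88423237 1.71278114] rms 0.8107065375997697 [-0.59226697  1.28565256 -1.88423237 -0.85765023]
pickup -44.27410113742626 turn -106.31389165846691
nose top -44.679795314237595 0.1227594795476304
nose scene -46.41874766576997 0.1251860365063168
113 1 [[-0.1, 0.8, -0.5, 2.0, 0.7, 0.5, 2.5], [-0.1, 0.8, -0.4, 1.8, 0.5, 0.6, 2.3], [-0.1, 0.9, -0.3, 1.6, 0.4, 0.7, 2.0], [-0.1, 0.9, -0.2, 1.5, 0.2, 0.8, 1.8], [-0.0, 0.9, -0.1, 1.4, 0.1, 0.8, 1.5]]
113 -1 [[-0.5, 0.7, 0.2, 2.0, -0.3, 0.4, 0.3], [-0.5, 0.8, 0.3, 1.8, -0.4, 0.6, -0.0], [-0.5, 0.9, 0.4, 1.6, -0.5, 0.7, -0.4], [-0.5, 1.0, 0.5, 1.5, -0.6, 0.8, -0.7], [-0.4, 1.0, 0.7, 1.4, -0.7, 0.9, -1.0]]
68 1 [[-0.1, 0.9, -0.4, 1.7, 0.4, 0.7, 2.1], [-0.1, 0.9, -0.3, 1.5, 0.3, 0.8, 1.8], [-0.1, 0.9, -0.1, 1.4, 0.1, 0.8, 1.6], [-0.0, 0.9, -0.0, 1.4, 0.0, 0.8, 1.3], [0.0, 0.9, 0.1, 1.5, -0.1, 0.7, 1.0]]
68 -1 [[-0.5, 0.9, 0.4, 1.7, -0.5, 0.7, -0.3], [-0.5, 1.0, 0.5, 1.5, -0.6, 0.8, -0.6], [-0.4, 1.0, 0.6, 1.5, -0.7, 0.9, -0.9], [-0.4, 1.1, 0.8, 1.5, -0.8, 1.0, -1.2], [-0.4, 1.1, 1.0, 1.5, -1.0, 1.0, -1.4]]
23 1 [[-0.1, 0.9, -0.2, 1.5, 0.2, 0.8, 1.7], [-0.0, 0.9, -0.1, 1.4, 0.1, 0.8, 1.4], [0.0, 0.9, 0.0, 1.5, -0.0, 0.7, 1.1], [0.1, 0.9, 0.1, 1.6, -0.1, 0.7, 0.8], [0.1, 0.8, 0.2, 1.8, -0.2, 0.5, 0.5]]
23 -1 [[-0.5, 1.0, 0.6, 1.5, -0.7, 0.9, -0.8], [-0.4, 1.1, 0.7, 1.4, -0.8, 1.0, -1.1], [-0.4, 1.1, 1.0, 1.5, -1.0, 1.1, -1.3], [-0.4, 1.1, 1.0, 1.6, -1.0, 1.0, -1.6], [0.5, 0.9, -0.5, 1.8, 0.7, 0.7, 2.8]]
-22 1 [[0.0, 0.9, 0.0, 1.5, -0.0, 0.8, 1.2], [0.0, 0.9, 0.1, 1.6, -0.1, 0.7, 0.9], [0.1, 0.8, 0.2, 1.8, -0.2, 0.6, 0.6], [0.1, 0.8, 0.2, 1.9, -0.3, 0.5, 0.3], [0.0, 0.7, 0.2, 2.1, -0.4, 0.3, -0.1]]
-22 -1 [[-0.4, 1.1, 1.0, 1.5, -1.0, 1.1, -1.2], [-0.4, 1.1, 1.0, 1.6, -1.0, 1.0, -1.5], [-0.4, 1.1, 1.0, 1.8, -1.1, 0.9, -1.8], [0.6, 0.8, -0.6, 1.9, 0.8, 0.6, 2.4], [0.5, 0.7, -0.5, 2.1, 0.8, 0.5, 1.8]]
```

Run:
```python
from h import *
*c,ph,pa=np.load('fit.npy'); th0=ph+np.pi/4; turn=pa-(ph-np.radians(67.5))
p,R=pose(c,th0,.26); r.move_ptp(p,R); r.move_gripper(.03)
r.servo_line(pose(c,th0,.16)[0],velocity=.15)
cv2.imwrite('pics/pre.png',np.hstack([cv2.resize(r.grab_frame(n)[100:280,y:y+190],None,fx=2,fy=2) for n,y in(('top',230),('scene',220))]))
o=r.observe();print(o['time_s'],o['finger_gap'],o['force'],o['joint_positions'])
```

```text
3.925 0.030211752340717792 [0.27229919 1.20874203 0.27278074] [-0.140422    0.80017411 -0.27997701  1.65042683  0.30150198  0.73120211
  2.19639075]
```

View pics/pre.png

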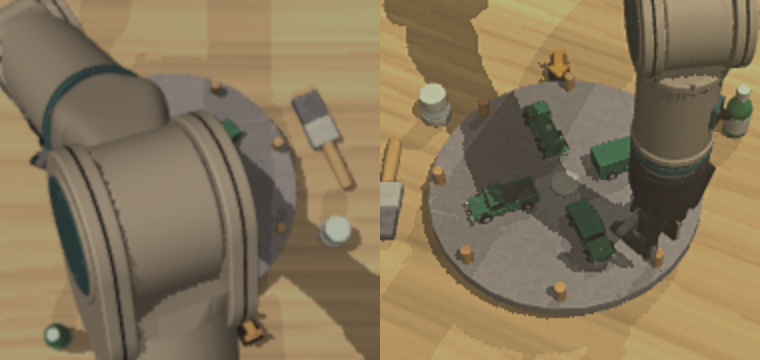

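Run:
```python
from h import *
*c,ph,pa=np.load('fit.npy'); th0=ph+np.pi/4
f=r.grab_frame('scene');x0,y0=300,170;s=8
g=cv2.resize(f[y0:y0+75,x0:x0+100],None,fx=s,fy=s,interpolation=cv2.INTER_CUBIC)
g=cv2.convertScaleAbs(g,alpha=1.8,beta=15)
o=r.observe();p=o['tcp_pos'];y=o['eef_rot'][:,1]
def d(X,col):
    q=(proj('scene',X)-(x0,y0)+.5)*s;cv2.circle(g,tuple(int(a) for a in q),5,col,2)
d(pt(c,.155,th0,.071),(0,0,255))
for k in(-1,1):
    for off in(.015,.0295): d(p+k*off*y-[0,0,.071],(0,255,0))
cv2.imwrite('pics/z.png',g)
```

```text
(no output)
```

View pics/z.png

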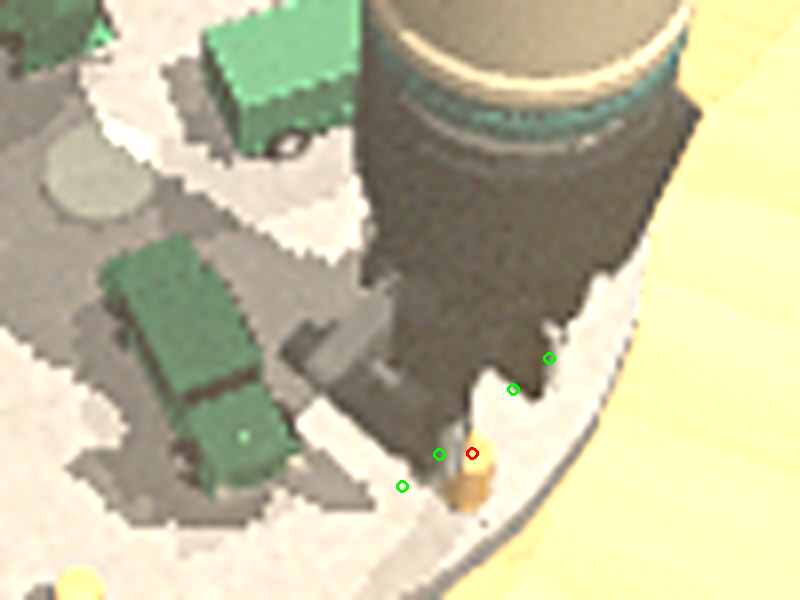

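The fingers straddle the peg with clearance to the sedan, so I'll descend and turn the disc.

Run:
```python
from h import *
*c,ph,pa=np.load('fit.npy'); th0=ph+np.pi/4; turn=pa-(ph-np.radians(67.5))
r.servo_line(pose(c,th0,.123)[0],velocity=.08)
print(r.observe()['force'])
n=12
for i in range(1,n+1):
    p,R=pose(c,th0+turn*i/n,.123); r.servo_line(p,R,velocity=.06)
    if i in(1,4,8,12): o=r.observe();print(i,o['time_s'],np.round(o['force'],1))
r.dwell(.3)
p,R=pose(c,th0+turn,.26); r.servo_line(p,velocity=.15)
*_,=[r.goto_joints([-1.0]+list(r.observe()['joint_positions'][1:]))]
g=np.hstack([cv2.resize(r.grab_frame(n)[105:275,y:y+180],None,fx=2.2,fy=2.2,interpolation=cv2.INTER_CUBIC) for n,y in(('top',230),('scene',220))])
cv2.imwrite('pics/post.png',g);print(r.observe()['time_s'])
```

```text
[-0.33921005  0.50982657  0.46222841]
1 5.1333 [0.5 0.5 0.5]
4 6.7833 [-0.4  0.6 -0.1]
8 8.9833 [-0.1  0.5 -0.6]
12 11.1833 [ 0.7  0.1 -0.1]
14.8917
```

View pics/post.png

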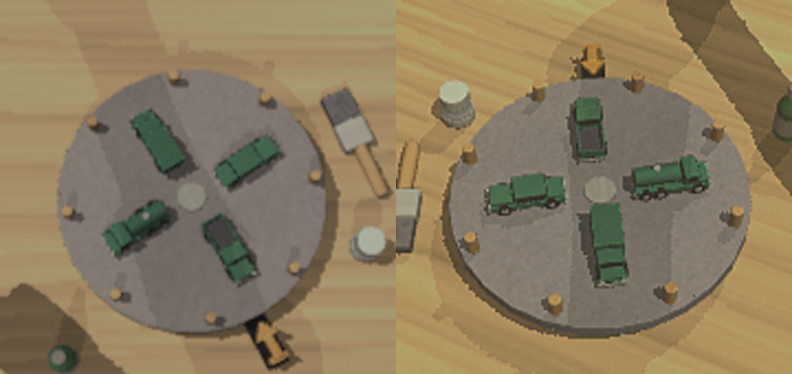

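Run:
```python
from h import *
*c,ph,pa=np.load('fit.npy');A=lambda a:np.degrees(np.arctan2(a[1],a[0]))
T=[(175,75),(266,96),(316,174),(295,266),(211,317),(116,293),(68,211),(92,121)]
S=[(540,90),(638,82),(719,129),(737,213),(671,289),(555,300),(470,238),(469,152)]
up=lambda p,n:np.array(p)/2.2+((230,105) if n=='top' else (220-180,105))-.27
for n,P in(('top',T),('scene',S)):
    t=np.array([A(ray(n,up(p,n),.069)-c)%45 for p in P]);print(n,np.round(t,1),np.median(t))
for n,q in(('top',[(258,322),(278,362),(243,280)]),('scene',[(592,76),(593,48),(589,98)])):
    print(n,[ (round(A(ray(n,up(p,n),z)-c),1),round(np.hypot(*(ray(n,up(p,n),z)-c)),3)) for p,z in zip(q,(.044,.044,.06))])
```

```text
top [7.9 8.4 9.1 9.1 8.4 8.3 8.3 8.4] 8.404662175452298
scene [ 8.7  7.3  6.7  7.8  8.4  8.5  8.4 10. ] 8.387988266211085
top [(np.float64(-152.6), np.float64(0.176)), (np.float64(-153.0), np.float64(0.229)), (np.float64(-149.7), np.float64(0.123))]
scene [(np.float64(-151.3), np.float64(0.173)), (np.float64(-152.3), np.float64(0.22)), (np.float64(-148.8), np.float64(0.125))]
```

The pickup sits at about −149.1° and the pointer at about −152°. That's already inside tolerance, but a 2.5–3° nudge will centre it better.

Run:
```python
from h import *
*c,ph,pa=np.load('fit.npy'); d=np.radians
p,R=pose(c,d(-37),.26); r.move_ptp(p,R)
r.servo_line(pose(c,d(-37),.123)[0],velocity=.12)
p,R=pose(c,d(-41.7),.123); r.servo_line(p,R,velocity=.03); r.dwell(.4)
r.servo_line(pose(c,d(-41),.123)[0],velocity=.03) # back off the peg
r.servo_line(pose(c,d(-41),.26)[0],velocity=.15)
r.goto_joints([-1.0]+list(r.observe()['joint_positions'][1:]))
g=np.hstack([cv2.resize(r.grab_frame(n)[105:275,y:y+180],None,fx=2.2,fy=2.2,interpolation=cv2.INTER_CUBIC) for n,y in(('top',230),('scene',220))])
cv2.imwrite('pics/post2.png',g);print(r.observe()['time_s'])
```

```text
22.8167
```

View pics/post2.png

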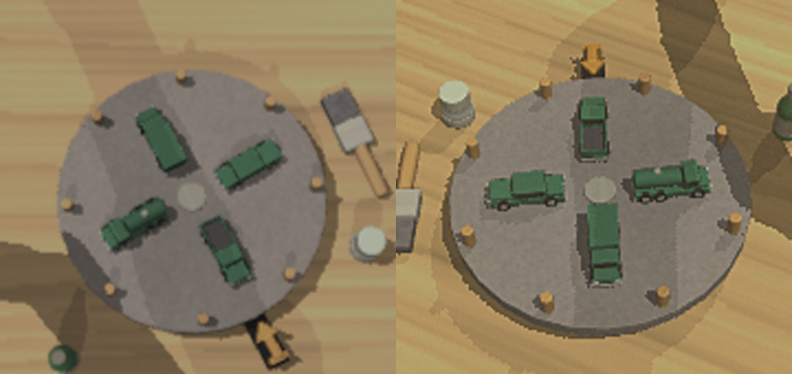

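The nose at (594,98) in the scene half now lies on the line from the hub (600,190) to the pointer tip (592,76). All four models are in place.

```bash
python3 -c "
from workcell import r
print(r.job_done())"
```

```text
the job is handed in; nothing more can be done
None
```

I turned the disc about 109° clockwise by its rim pegs, and the last pictures show the pickup's nose in line with the brass pointer. All four models and the bystanders look in place. I handed the job in at about 23 s; no verdict was returned.

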